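# Open the filter bay of the bench dust extractor

## Task

Open the filter bay of the dust extractor on the bench: press the snap tab of the dark filter cover down with your fingertips, then push the released cover along its rails, off its seat, until the whole filter bay is uncovered. Only press and push, gently, without gripping or forcing anything: do not lift or tip the cover, leave it lying flat between the rails with the tab sprung back up, and leave the jar and the tools around it alone.

Things in the scene. Friction and masses are not known exactly. Their poses are not given: they have to be found in the camera images.
- extractor: Flat grey dust extractor screwed to the bench (all sizes in mm): housing 330 (its x) x 180 (y) x 80 high, feet out to y = +-112, round black hose stub sticking out 46 at its -x end. Origin: centre of the underside; z up; +x is the way the cover is pushed open. Filter bay: opening in the top deck (z = 80), x -150 to -20, y -54 to 54, white pleated filter 20 below the deck.
- cover: Loose dark plastic filter cover, 0.15 to 0.36 kg with its tab: plate 130 (x) x 120 (y) x 4, flat on the deck between the rails. Origin: centre of the plate's underside; axes parallel to the extractor's. Seated at (-73, 0, 80) in the extractor's frame. With its tab it reaches from x = -75 to 65 of its own frame. It slides under 1 to 3 N.
- tab (a joint): Angle of the snap tab (rad): a tongue moulded in the cover's -x end, hinged along y at x = 5, z = 2 of the cover's frame. 0 at rest (up), grows as its free end goes down, limit 0.13; a spring brings it back. Above about 0.06 the cover is released. If the tab is still pressed deep when it reaches the bay's front rim it catches there.
- tab_press (a point): Where to press: on the tab's upper face, 50 behind its hinge line (x = -45, y = 0, z = 4 in the cover's frame at rest). The flat pressing area is 60 wide (y) and reaches from 26 behind this point to 18 ahead of it, up to the thumb ridge. Pressing here takes about 6 N for 0.065 rad (3 down) and about 11 N for the limit (6.5 down).
- thumb_ridge (a point): Top edge, mid-width, of the rear (-x) face of the ridge that stands across the tab: 56 wide (y), 6 thick, 10 high above the tab. Push on this rear face towards +x to slide the cover. It moves with tab and cover. At rest at x = -27, z = 14 in the cover's frame.
- rear_clips (a point): Midway between the two rear hold-down clips, at the height of their tops (z = 90 in the extractor's frame). They reach in from the rails over the cover, |y| above 43, x +-8, undersides at z = 86. Two ears at the tab's free end stand 1.5 behind them and block the cover until the tab is pressed. After 27 of travel the ears are past the clips: the tab then springs up, no more pressing needed.
- bay_rim (a point): Middle of the bay's front (+x) rim, on the deck, (-20, 0, 80) in the extractor's frame. The bay is wholly uncovered when the cover's rear end has passed it: the cover's origin 75 or more beyond this point, a travel of 128 from the seat.
- end_stop (a point): Middle of the stop bar at the end of the rails, top of its face, (149, 0, 90) in the extractor's frame; it stops the cover after 157 of travel. The guide rails run along x, inner faces at y = +-61.5, tops at z = 90. A front pair of clips like the rear ones, x -40 to -22, |y| above 54, also lies over the cover.
- jar: Amber varnish jar with steel lid, 60 across, 85 high, standing on the bench. Origin: centre of the underside. Leave it.
- plane: Brass thumb plane, 62 x 24 x 33, on the bench. Origin: centre of the underside. Leave it.
- spool: Small wooden spool clamp standing upright on the bench, 34 across, 106 high. Origin: centre of the underside. Leave it.
- gouge: Gouge with dark handle lying on the bench, 225 long along its x, handle 24 thick. Origin: under the handle's middle. Leave it.

How it is judged (in metres and radians):
On the way, in this order (a step that is already met when the one before it is completed fails the run):
1. the fingers press the snap tab down, the cover still on its seat (value of joint tab above 0.055 rad and contact force between the fingers and cover above 1 N and x of cover in the frame of extractor below -0.065 m), for 0.05 s.
2. the cover is pushed off its seat, the filter bay uncovered (x of cover in the frame of extractor above 0.05 m), for 0.1 s.
At the end, for the whole second after the job is handed in: The cover lies at rest and flat on the deck between the rails (within 3 mm in height, 0.04 rad of level), its rear edge past the bay's front rim or within 5 mm of it, and the tab has sprung back up (below 0.03 rad) (x of cover in the frame of extractor above 0.05 m and z of cover in the frame of extractor between 0.077 and 0.083 m and angle between cover's own z axis and vertical below 0.04 rad and value of joint tab below 0.03 rad and linear speed of cover below 0.01 m/s); the robot touches nothing.
It fails at once if the cover is lifted more than 10 mm or tipped (z of cover in the frame of extractor above 0.09 m or angle between cover's own z axis and vertical above 0.12 rad).
It fails at once if the cover or its tab is forced or gripped (more than 45 N from the fingers) (contact force between the fingers and cover above 45 N).
It fails at once if the jar, the thumb plane, the spool clamp or the gouge is moved more than 20 mm or tipped (distance of any of jar, plane, spool, gouge from where it was at the start of the episode above 0.02 m or angle between any of jar, plane, spool, gouge's own z axis and vertical above 0.3 rad).
It also fails if it takes over 38 s, if anything falls off the work surface, if the arm or the gripper's body presses on something with over 40 N, if the wrist force passes 120 N, or if a joint passes its speed limit or range.

## Robot

A 6-joint arm with a two-finger parallel gripper is mounted at the origin on the work surface. World frame = base frame: x ahead of the robot, y to its left, z up, the work surface at z = 0. Lengths are in mm, angles in rad, forces in N, time in s.
With the tool pointing down it reaches from about 350 to 875 mm from the base axis. Payload 4.2 kg.
Tool frame: the origin (TCP) lies at the very end of the fingers, on their centre line; the grasp point (between the pads) lies 19 mm behind it; z points along the fingers, y is the line along which they close (so a half turn about z gives the same grasp; the last joint's range is limited). The gripper opens to 87 mm and grips with 3 to 60 N. Pads are 19 mm wide; open, the fingers measure 117 mm over their backs; the gripper's body (75 mm by 190 mm) begins 51 mm behind the grasp point.
Start: joints at [-0.976, 0.385, 0.008, 0, -1.194, -0.259], TCP at [205.968, -590.065, 222.55] pointing down, gripper open.
Joint ranges: [-3.14, 3.14], [-1.21, 2.06], [-1.07, 1.41], [-3.16, 2.05], [-2.99, -0.16], [-3.1, 3.1]. Speed limits (rad/s): [2.79, 2.79, 3.14, 3.14, 3.14, 3.14].

## Interface

Orientations are given as a 3x3 rotation matrix whose columns are the frame's x, y, z axes.
In Python, from station import monitor, snapshot, ctrl gives the robot as it stands.
- The arm moves only by the tool play_rows, never from a script. Its argument "commands" is text: rows parted by semicolons, each of 7 numbers parted by spaces: the turn, a rotation vector about the world's x, y, z in rad, then the shift along the world's x, y, z in cm, then the closure in counts, from 0 (fully open) to 255 (shut). A call has 1 to 12 rows; each row shifts and turns the commanded pose from where the row before left it; what a row does not reach is not made up. A row lasts 1/10 s, in which the tool goes at most 50 mm and 8.59 degrees, less where a joint would pass 70% of its speed; a pose out of reach is approached as far as the arm can. A call is refused whole if a number of a shift passes 5 or a number of a turn 0.15, either way. A call with a gripper value outside its range is refused whole. The fingers move at their own pace and stop on an object; the grip force is fixed at half the most. Time passes only in rows, so rows that do not move let the fingers close. It gives the time, the measured TCP pose, the force, the opening and the grip force at its end, in the units of the state.
- monitor.read_state(): the state, without advancing time (a new reading comes with each control period).
- snapshot(name): name is "scene" or "top" or "wrist"; returns a dict with "color" (384x512x3 uint8, red, green, blue), "fovy" (degrees; the focal length in pixels is half the picture's height over the tangent of half this angle, whatever the lens; pixels are square), "cx", "cy" (the principal point, pixels), "R" (3x3) and "t" (3): a world point X has camera coordinates R X + t. Camera axes: x right, y down, z forward; pixel columns grow to the right and rows downward; lengths in mm; the calibration is good to about 2 mm. A picture is of the moment at which its call begins. There is no depth.
- ctrl.job_done(): hands the job in; it is judged then, once.
The state is a dict: "time_s": time; "joint_positions": joint angles; "qd": joint speeds; "joint_efforts": joint torques, N m; "position": TCP position; "ee_rot": TCP orientation; "force": force on the tool from outside, world axes, zero at the start; "torque": the same for the moment, N m; "gripper_width": finger opening in mm; "finger_force": force on a finger pad.
Only numpy, scipy, OpenCV 4.12 (cv2) and the standard library are available. Lean on these libraries where they do the work, as an engineer would, in place of code of your own. Each camera call takes 0.05 s, during which the arm holds its last target. There are 200 camera calls.

## Working session

There is one attempt and no reset: what is moved stays moved. The work goes in short steps, Python scripts to look and compute and a tool call to move; the robot and the scene stay as the last step left them, time stands still between calls to the robot, and variables do not carry over. Pictures are saved under pics/ and viewed, at most 10 in all, crops included, and the job is handed in when it is done.

Besides the shell and the picture viewer there is one more tool, called by a JSON object that holds its "name" and its "arguments", one argument or row to a line. play_rows: Moves the arm, as the interface text tells. Its arguments: {"type":"object","properties":{"commands":{"type":"string"}},"required":["commands"]}

```bash
mkdir -p pics; cat > h.py <<'E'
import numpy as np, cv2
from station import monitor, snapshot, ctrl
def K(s):
    f=s["color"].shape[0]/2/np.tan(np.radians(s["fovy"])/2)
    return np.array([[f,0,s["cx"]],[0,f,s["cy"]],[0,0,1.]])
def at(s,uv,z):
    R=np.array(s["R"]);t=np.array(s["t"]);C=-R.T@t
    d=R.T@np.linalg.inv(K(s))@np.array([*uv,1.])
    return C+d*(z-C[2])/d[2]
def px(s,X):
    p=K(s)@(np.array(s["R"])@np.array(X,float)+np.array(s["t"]));return p[:2]/p[2]
E
python3 - <<'E'
from h import *
import pickle
for n in("scene","top"):
    s=snapshot(n);pickle.dump(s,open(n+".pkl","wb"))
    cv2.imwrite(f"pics/{n}0.png",cv2.resize(s["color"][:,:,::-1],(768,576),interpolation=cv2.INTER_CUBIC))
    R=np.array(s["R"]);print(n,s["fovy"],s["cx"],s["cy"],-R.T@np.array(s["t"]),R[2])
st=monitor.read_state();print(st["time_s"],st["position"],st["ee_rot"],st["gripper_width"])
E
```

```text
scene 43.04051765084856 255.6611962905002 189.62519693744596 [1023.48665081 -233.66370787  790.20778131] [-0.4949172   0.24567753 -0.83348636]
top 53.9082419200911 252.4636690578279 199.90971670353412 [459.69263131  -5.85874429 820.02885525] [ 0.16178183  0.00322051 -0.98682129]
0.1 [ 205.76447334 -589.57514088  221.58559511] [[-9.44199056e-01 -3.29374527e-01 -7.50618354e-04]
 [-3.29375363e-01  9.44197339e-01  1.80426395e-03]
 [ 1.14453266e-04  1.95081951e-03 -9.99998091e-01]] 86.7188204177428
```

View pics/top0.png

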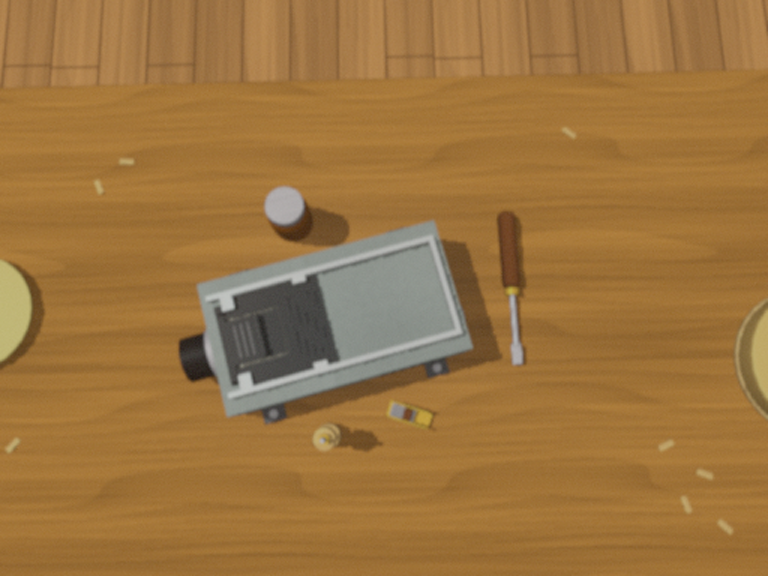

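View pics/scene0.png

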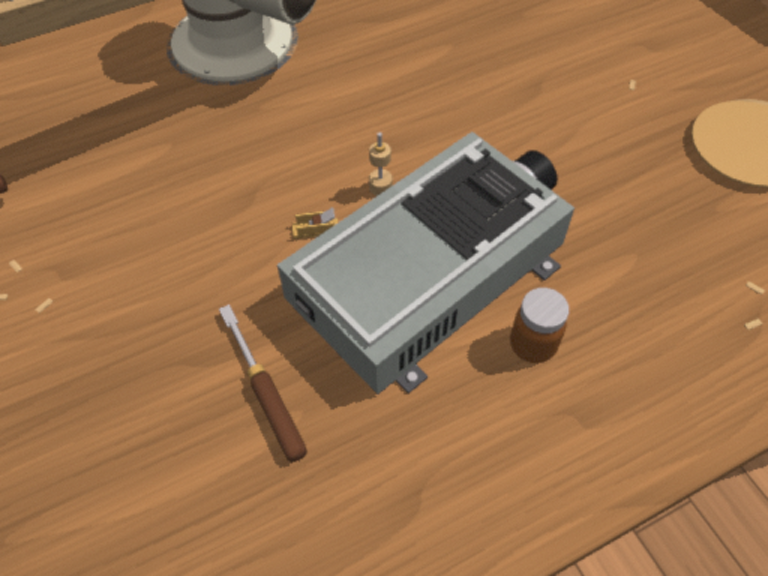

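The top view shows the hose stub at the left (195,357), deck corners near (198,286), (434,222), (471,348) and (227,415), and the jar on the +y side. In the scene view the same corners are near (573,209), (378,360), (281,268) and (475,133). I'll fit the pose from both views.

```bash
cat > fit.py <<'E'
from h import *
import pickle
from scipy.optimize import least_squares
S={n:pickle.load(open(n+".pkl","rb")) for n in("scene","top")}
L=np.array([[-165,90],[165,90],[165,-90],[-165,-90]])
P={"top":[(198,286),(434,222),(471,348),(227,415)],"scene":[(573,209),(378,360),(281,268),(475,133)]}
P={k:(np.array(v)+.5)/1.5-.5 for k,v in P.items()}
def W(p,l,z):
    c,s=np.cos(p[2]),np.sin(p[2]);return np.array([p[0]+c*l[0]-s*l[1],p[1]+s*l[0]+c*l[1],z])
if __name__=="__main__":
    for names in(["top"],["scene"],["top","scene"]):
        x0=[*np.mean([at(S["top"],u,80)[:2] for u in P["top"]],0),-1.3]
        r=least_squares(lambda p:np.concatenate([px(S[n],W(p,l,80))-u for n in names for l,u in zip(L,P[n])]),x0,x_scale=[100,100,1])
        print(names,r.x,np.degrees(r.x[2]),np.round(r.fun,1))
    np.save("pose.npy",r.x)
    for n in S:
        im=cv2.resize(S[n]["color"][:,:,::-1],None,fx=3,fy=3,interpolation=cv2.INTER_CUBIC).copy()
        def dr(l,z,col):
            q=(px(S[n],W(r.x,l,z))+.5)*3-.5;cv2.circle(im,tuple(int(round(a)) for a in q),3,col,-1);return q
        for l in L: dr(l,80,(0,0,255))
        for l in [(-138,60),(-8,60),(-8,-60),(-138,-60)]: dr(l,84,(0,255,0))
        for y in(-28,28): dr((-100,y),94,(255,0,255))
        for y in(-61.5,61.5): dr((149,y),90,(0,255,255))
        q=dr((-118,0),84,(255,255,0)); c=(px(S[n],W(r.x,(-20,0),80))*3).astype(int)
        x,y=max(c[0]-400,0),max(c[1]-300,0)
        S[n]["im"]=im[y:y+600,x:x+800]
        cv2.imwrite(f"pics/fit_{n}.png",S[n]["im"])
E
python3 fit.py
```

```text
['top'] [560.96153466  57.40863523  -1.32491767] -75.91219050659441 [-1.  -1.2  0.2 -0.9  1.2  0.6 -0.4  1.3]
['scene'] [564.20485543  60.13699518  -1.32162409] -75.72348256139925 [ 2.4 -1.   0.2  3.3 -1.7 -2.5 -0.9 -1.4]
['top', 'scene'] [562.63921102  58.97287819  -1.32283689] -75.79297087338325 [-1.8 -1.9 -0.7 -1.8  0.4 -0.5 -1.1  0.6  1.4 -1.2 -1.   2.8 -2.6 -3.
 -1.7 -1.7]
```

View pics/fit_top.png

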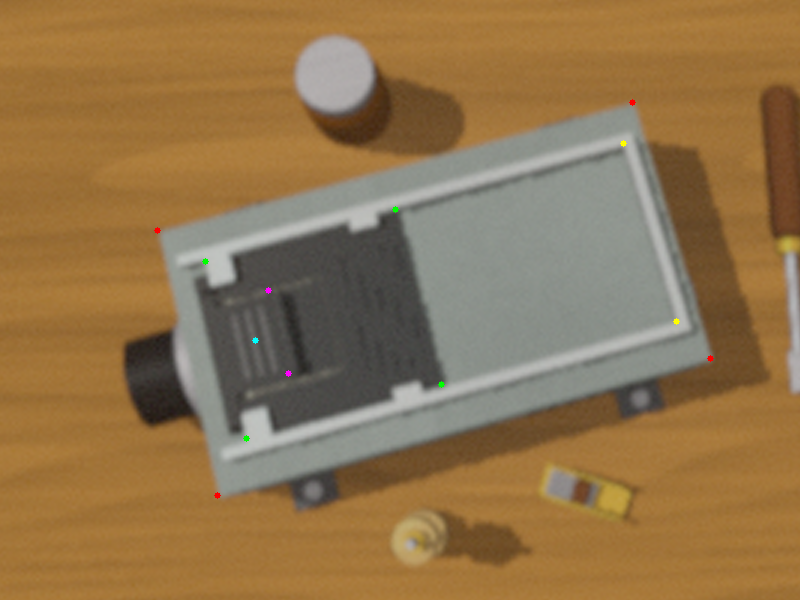

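View pics/fit_scene.png

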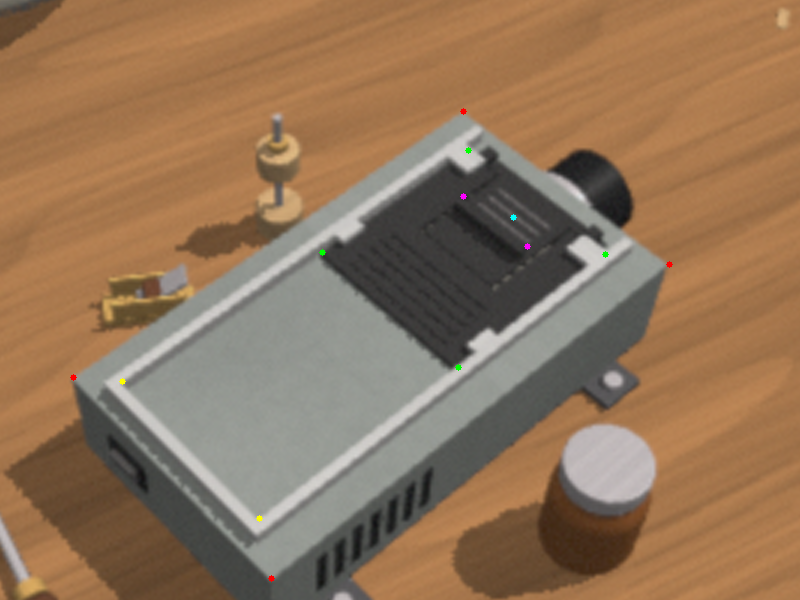

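The overlay agrees with the image to about 2–3 mm: ridge, cover corners and stop bar all coincide. Next I'll close the fingers and travel high towards the press point, about (534, 173).

{"name": "play_rows", "arguments": {
  "commands": "0 0 -0.044 1 2 0 255;0 0 -0.044 1.6 3.8 0 255;0 0 0 1.6 3.8 0 255;0 0 0 1.6 3.8 0 255;0 0 0 1.6 3.8 0 255;0 0 0 1.6 3.8 0 255;0 0 0 1.6 3.8 0 255;0 0 0 1.6 3.8 0 255;0 0 0 1.6 3.8 0 255;0 0 0 1.6 3.8 0 255;0 0 0 1.6 3.8 0 255;0 0 0 1.6 3.8 0 255"
}}

```text
time_s: 1.3
position: [392.0, -150.4, 222.5]
ee_rot: [[-0.969, -0.245, -0.0], [-0.245, 0.969, 0.0], [0.0, 0.0, -1.0]]
force: [1.0, -0.6, -0.3]
gripper_width: 3.0
finger_force: 0.0
```

{"name": "play_rows", "arguments": {
  "commands": "0 0 0 1.6 3.8 0 255;0 0 0 1.6 3.8 0 255;0 0 0 1.6 3.8 0 255;0 0 0 1.6 3.8 0 255;0 0 0 1.6 3.8 0 255;0 0 0 1.6 3.8 0 255;0 0 0 1.6 3.5 0 255;0 0 0 1 1 0 255;0 0 0 0 0 0 255;0 0 0 0 0 0 255"
}}

```text
time_s: 2.3
position: [513.3, 120.3, 221.9]
ee_rot: [[-0.97, -0.245, -0.002], [-0.245, 0.97, -0.001], [0.002, -0.0, -1.0]]
force: [0.1, 0.2, 0.2]
gripper_width: 0.9
finger_force: 0.0
```

```bash
python3 - <<'E'
from fit import *
st=monitor.read_state();print(st["time_s"],st["position"],np.round(st["ee_rot"],4).tolist(),st["gripper_width"],st["force"])
s=snapshot("wrist");p=np.load("pose.npy")
pickle.dump(s,open("wrist.pkl","wb"))
im=cv2.resize(s["color"][:,:,::-1],None,fx=1.5,fy=1.5,interpolation=cv2.INTER_CUBIC)
for l,z,c in [((-165,90),80,(0,0,255)),((-165,-90),80,(0,0,255)),((-138,60),84,(0,255,0)),((-8,60),84,(0,255,0)),((-8,-60),84,(0,255,0)),((-138,-60),84,(0,255,0)),((-100,28),94,(255,0,255)),((-100,-28),94,(255,0,255)),((-118,0),84,(255,255,0))]:
    q=(px(s,W(p,l,z))+.5)*1.5-.5;print(l,q.round());cv2.circle(im,tuple(int(a) for a in q),3,c,-1)
cv2.imwrite("pics/w1.png",im)
E
```

```text
2.3 [513.34705188 120.29007592 221.93436962] [[-0.9696, -0.2449, -0.0018], [-0.2449, 0.9696, -0.0007], [0.0019, -0.0003, -1.0]] 0.865534146591976 [0.09148767 0.18731094 0.15292768]
(-165, 90) [502. 430.]
(-165, -90) [521. 192.]
(-138, 60) [470. 398.]
(-8, 60) [296. 398.]
(-8, -60) [287. 238.]
(-138, -60) [479. 238.]
(-100, 28) [421. 364.]
(-100, -28) [423. 287.]
(-118, 0) [446. 322.]
```

View pics/w1.png

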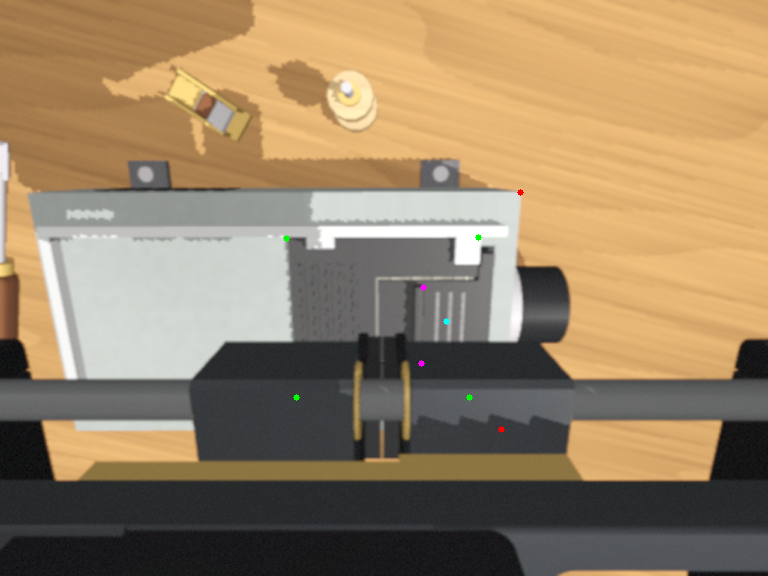

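The wrist view matches the predicted points: cover corner at (288,238), ridge end at about (420,284), clip at (468,250). The axes are aligned, so I'll move over the press point and descend to z≈100.

{"name": "play_rows", "arguments": {
  "commands": "0 0 0 0.5 1.5 0 255;0 0 0 0.5 1.5 -1 255;0 0 0 0.5 1.5 -2 255;0 0 0 0.5 1 -3 255;0 0 0 0 0 -3 255;0 0 0 0 0 -2 255;0 0 0 0 0 -1.1 255;0 0 0 0 0 0 255;0 0 0 0 0 0 255"
}}

```text
time_s: 3.25
position: [534.6, 176.4, 102.2]
ee_rot: [[-0.969, -0.246, 0.001], [-0.246, 0.969, 0.0], [-0.001, 0.0, -1.0]]
force: [0.7, 0.5, 0.3]
gripper_width: 0.6
finger_force: 0.0
```

```bash
cat > st.py <<'E'
from fit import *
st=monitor.read_state();p=np.load("pose.npy");d=np.array(st["position"][:2])-p[:2];c,s=np.cos(p[2]),np.sin(p[2])
print(st["time_s"],np.round(st["position"],1),"local",np.round([c*d[0]+s*d[1],-s*d[0]+c*d[1]],1),"F",np.round(st["force"],1),"Floc x",round(c*st["force"][0]+s*st["force"][1],1))
E
python3 st.py; python3 - <<'E'
from fit import *
o=[]
for n in("wrist","scene"):
    s=snapshot(n);im=cv2.resize(s["color"][:,:,::-1],None,fx=3,fy=3,interpolation=cv2.INTER_CUBIC)
    x,y=(560,420) if n=="wrist" else [int(v*3)-200 for v in px(s,[533,175,84])]
    y=max(y-(100 if n=="scene" else 0),0);o.append(im[y:y+560,x:x+400])
cv2.imwrite("pics/w2.png",np.hstack(o))
E
```

```text
3.25 [534.6 176.4 102.2] local [-120.7    1.6] F [0.7 0.5 0.3] Floc x -0.3
```

View pics/w2.png

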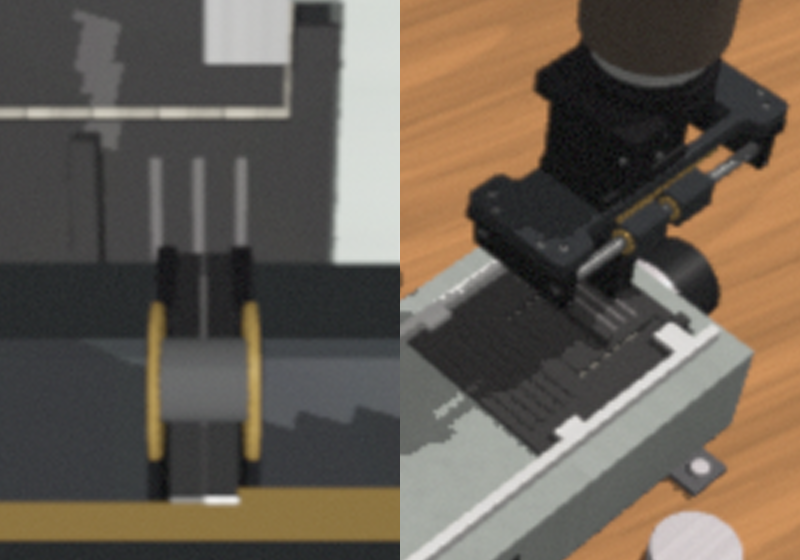

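The fingertips sit about 20 mm behind the ridge (ridge at column 72–103, fingers at 158–252 in the left crop), clear of the clip. I'll descend, then press gently.

{"name": "play_rows", "arguments": {
  "commands": "0 0 0 0 0 -0.5 255;0 0 0 0 0 -0.5 255;0 0 0 0 0 -0.4 255;0 0 0 0 0 -0.2 255;0 0 0 0 0 -0.1 255;0 0 0 0 0 0 255;0 0 0 0 0 0 255"
}}

```text
time_s: 4.05
position: [534.1, 176.0, 84.6]
ee_rot: [[-0.969, -0.245, 0.0], [-0.245, 0.969, 0.0], [-0.0, 0.0, -1.0]]
force: [-0.6, -1.0, -0.1]
gripper_width: 0.3
finger_force: 0.0
```

{"name": "play_rows", "arguments": {
  "commands": "0 0 0 0 0 -0.1 255;0 0 0 0 0 -0.1 255;0 0 0 0 0 -0.1 255;0 0 0 0 0 0 255;0 0 0 0 0 0 255"
}}

```text
time_s: 4.55
position: [534.3, 176.1, 82.0]
ee_rot: [[-0.969, -0.245, 0.001], [-0.245, 0.969, 0.0], [-0.001, 0.0, -1.0]]
force: [-1.6, -0.2, 5.2]
gripper_width: 0.5
finger_force: 2.3
```

{"name": "play_rows", "arguments": {
  "commands": "0 0 0 0 0 -0.1 255;0 0 0 0 0 -0.1 255;0 0 0 0 0 -0.05 255;0 0 0 0 0 0 255;0 0 0 0 0 0 255"
}}

```text
time_s: 5.05
position: [534.3, 176.1, 80.0]
ee_rot: [[-0.969, -0.246, 0.001], [-0.246, 0.969, 0.0], [-0.001, -0.0, -1.0]]
force: [-2.0, 0.7, 7.2]
gripper_width: 0.2
finger_force: 3.9
```

{"name": "play_rows", "arguments": {
  "commands": "0 0 0 0.05 -0.19 0 255;0 0 0 0.05 -0.19 0 255;0 0 0 0.05 -0.19 0 255;0 0 0 0.05 -0.19 0 255;0 0 0 0 0 0 255"
}}

```text
time_s: 5.55
position: [537.3, 170.4, 80.4]
ee_rot: [[-0.969, -0.246, 0.004], [-0.246, 0.969, 0.004], [-0.005, 0.003, -1.0]]
force: [-1.7, 5.9, 7.3]
gripper_width: 0.4
finger_force: 3.8
```

```bash
python3 st.py
```

```text
5.55 [537.3 170.4  80.4] local [-114.3    2.8] F [-1.7  5.9  7.3] Floc x -6.2
```

{"name": "play_rows", "arguments": {
  "commands": "0 0 0 0.05 -0.19 0 255;0 0 0 0.05 -0.19 0 255;0 0 0 0.05 -0.19 0 255;0 0 0 0.05 -0.19 0 255;0 0 0 0 0 0 255"
}}

```text
time_s: 6.05
position: [540.1, 163.5, 80.9]
ee_rot: [[-0.969, -0.246, 0.006], [-0.246, 0.969, 0.005], [-0.007, 0.003, -1.0]]
force: [-2.6, 6.0, 8.6]
gripper_width: 0.4
finger_force: 4.5
```

```bash
python3 st.py; python3 - <<'E'
from fit import *
o=[]
for n in("wrist","scene"):
    s=snapshot(n);im=cv2.resize(s["color"][:,:,::-1],None,fx=3,fy=3,interpolation=cv2.INTER_CUBIC)
    x,y=(560,420) if n=="wrist" else [int(v*3)-200 for v in px(s,[533,175,84])]
    y=max(y-(100 if n=="scene" else 0),0);o.append(im[y:y+560,x:x+400])
cv2.imwrite("pics/w3.png",np.hstack(o))
E
```

```text
6.05 [540.1 163.5  80.9] local [-106.9    3.9] F [-2.6  6.   8.6] Floc x -6.5
```

View pics/w3.png

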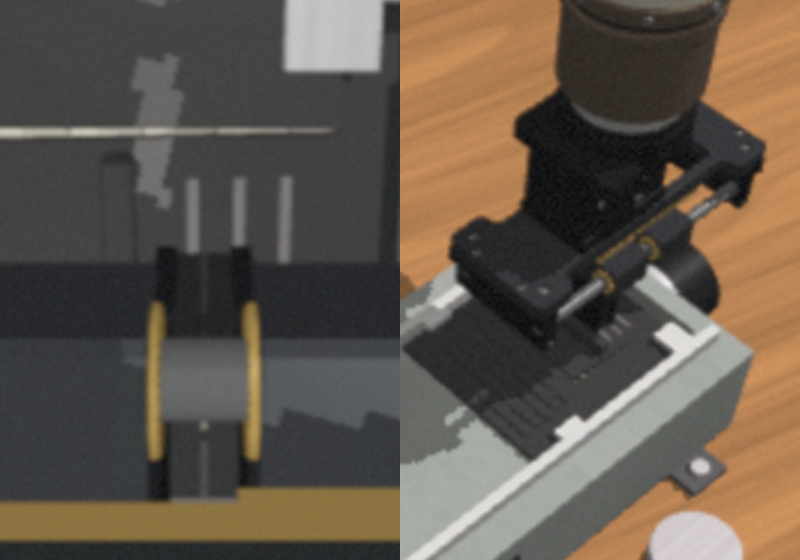

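The cover has already slid about 7 mm: the ribs have shifted against the clip, and the ears are passing under it. The finger is about 5 mm behind the ridge (fingers at 160, ridge at 103–133). I'll keep pushing, with a small sideways correction.

{"name": "play_rows", "arguments": {
  "commands": "0 0 0 0.03 -0.2 0 255;0 0 0 0.03 -0.2 0 255;0 0 0 0.03 -0.2 0 255;0 0 0 0.03 -0.2 0 255;0 0 0 0.03 -0.2 0 255;0 0 0 0.03 -0.2 0 255;0 0 0 0 0 0 255"
}}

```text
time_s: 6.85
position: [542.6, 151.5, 81.1]
ee_rot: [[-0.969, -0.246, 0.008], [-0.246, 0.969, 0.005], [-0.009, 0.003, -1.0]]
force: [-0.8, 5.3, 8.5]
gripper_width: 0.6
finger_force: 4.3
```

```bash
python3 st.py
```

```text
6.85 [542.6 151.5  81.1] local [-94.7   3.3] F [-0.8  5.3  8.5] Floc x -5.4
```

{"name": "play_rows", "arguments": {
  "commands": "0 0 0 0.03 -0.2 0 255;0 0 0 0.03 -0.2 0 255;0 0 0 0.03 -0.2 0 255;0 0 0 0.03 -0.2 0 255;0 0 0 0.03 -0.2 0 255;0 0 0 0.04 -0.2 0 255;0 0 0 0.04 -0.2 0 255;0 0 0 0 0 0 255"
}}

```text
time_s: 7.65
position: [544.8, 137.4, 81.1]
ee_rot: [[-0.969, -0.246, 0.007], [-0.246, 0.969, 0.005], [-0.008, 0.003, -1.0]]
force: [-0.6, 5.8, 8.4]
gripper_width: 0.3
finger_force: 4.4
```

```bash
python3 st.py; python3 - <<'E'
from fit import *
o=[]
for n in("wrist","scene"):
    s=snapshot(n);im=cv2.resize(s["color"][:,:,::-1],None,fx=3,fy=3,interpolation=cv2.INTER_CUBIC)
    x,y=(560,420) if n=="wrist" else [int(v*3)-200 for v in px(s,[533,175,84])]
    y=max(y-(100 if n=="scene" else 0),0);o.append(im[y:y+560,x:x+400])
cv2.imwrite("pics/w4.png",np.hstack(o))
E
```

```text
7.65 [544.8 137.4  81.1] local [-80.4   2. ] F [-0.6  5.8  8.4] Floc x -5.8
```

View pics/w4.png

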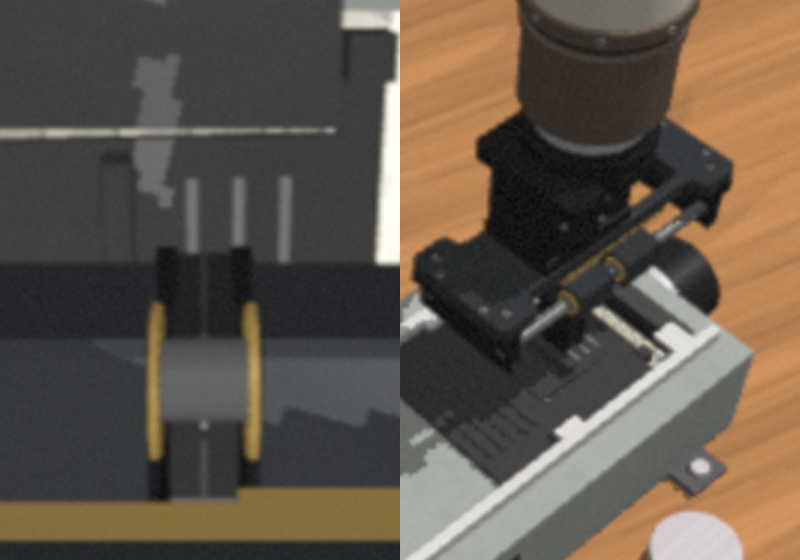

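The cover has travelled about 33 mm, the ears at (343–395, 35–80) are clear of the clip, and the filter is showing. I'll ease the press off to z≈87 and push on against the ridge.

{"name": "play_rows", "arguments": {
  "commands": "0 0 0 0 0 0.2 255;0 0 0 0 0 0.2 255;0 0 0 0 0 0.2 255;0 0 0 0 0 0.2 255;0 0 0 0 0 0 255;0 0 0 0 0 0 255"
}}

```text
time_s: 8.35
position: [541.5, 134.2, 86.4]
ee_rot: [[-0.97, -0.245, -0.002], [-0.245, 0.97, -0.001], [0.002, -0.0, -1.0]]
force: [-0.2, -0.8, 0.4]
gripper_width: 0.4
finger_force: 0.0
```

```bash
python3 st.py
```

```text
8.35 [541.5 134.2  86.4] local [-78.1  -2. ] F [-0.2 -0.8  0.4] Floc x 0.7
```

{"name": "play_rows", "arguments": {
  "commands": "0 0 0 0.08 -0.29 0 255;0 0 0 0.08 -0.29 0 255;0 0 0 0.08 -0.29 0 255;0 0 0 0.08 -0.29 0 255;0 0 0 0.08 -0.29 0 255;0 0 0 0.08 -0.29 0 255;0 0 0 0.08 -0.29 0 255;0 0 0 0.08 -0.29 0 255;0 0 0 0.08 -0.29 0 255;0 0 0 0.08 -0.29 0 255;0 0 0 0.08 -0.29 0 255;0 0 0 0 0 0 255"
}}

```text
time_s: 9.55
position: [551.1, 102.3, 87.2]
ee_rot: [[-0.97, -0.245, 0.0], [-0.245, 0.97, -0.0], [-0.0, -0.0, -1.0]]
force: [0.2, 0.3, -0.3]
gripper_width: 0.2
finger_force: 0.0
```

```bash
python3 st.py
```

```text
9.55 [551.1 102.3  87.2] local [-44.9  -0.6] F [ 0.2  0.3 -0.3] Floc x -0.3
```

{"name": "play_rows", "arguments": {
  "commands": "0 0 0 0.07 -0.29 0 255;0 0 0 0.07 -0.29 0 255;0 0 0 0.07 -0.29 0 255;0 0 0 0.07 -0.29 0 255;0 0 0 0.07 -0.29 0 255"
}}

```text
time_s: 10.05
position: [554.6, 88.2, 87.2]
ee_rot: [[-0.969, -0.245, 0.0], [-0.245, 0.969, 0.0], [-0.0, 0.0, -1.0]]
force: [-1.0, 1.7, 0.9]
gripper_width: 0.4
finger_force: 1.0
```

```bash
python3 st.py; python3 - <<'E'
from fit import *
o=[]
for n in("wrist","scene"):
    s=snapshot(n);im=cv2.resize(s["color"][:,:,::-1],None,fx=3,fy=3,interpolation=cv2.INTER_CUBIC)
    x,y=(560,420) if n=="wrist" else [int(v*3)-200 for v in px(s,[533,175,84])]
    y=max(y-(60 if n=="scene" else 0),0);o.append(im[y:y+560,x:x+400])
cv2.imwrite("pics/w5.png",np.hstack(o))
E
```

```text
10.05 [554.6  88.2  87.2] local [-30.3  -0.7] F [-1.   1.7  0.9] Floc x -1.8
```

View pics/w5.png

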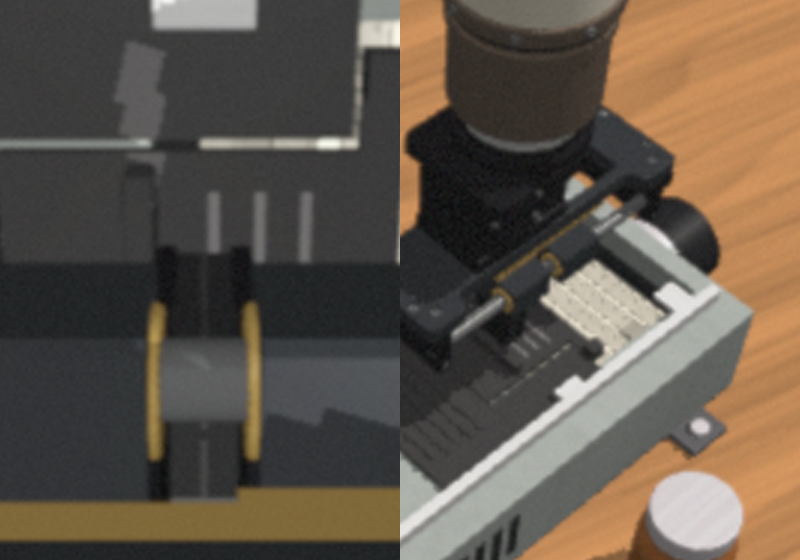

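The finger is now bearing on the ridge (ridge at 122–158, finger from 160), the tab is up, and the travel is about 79 mm. About 60 mm more to go.

{"name": "play_rows", "arguments": {
  "commands": "0 0 0 0.07 -0.29 0 255;0 0 0 0.07 -0.29 0 255;0 0 0 0.07 -0.29 0 255;0 0 0 0.07 -0.29 0 255;0 0 0 0.07 -0.29 0 255;0 0 0 0.07 -0.29 0 255;0 0 0 0.07 -0.29 0 255;0 0 0 0.07 -0.29 0 255;0 0 0 0.07 -0.29 0 255;0 0 0 0.07 -0.29 0 255;0 0 0 0.07 -0.29 0 255;0 0 0 0.07 -0.29 0 255"
}}

```text
time_s: 11.35
position: [562.9, 53.3, 87.1]
ee_rot: [[-0.969, -0.245, 0.0], [-0.245, 0.969, 0.0], [-0.0, 0.0, -1.0]]
force: [-0.7, 3.0, 1.6]
gripper_width: 0.6
finger_force: 1.4
```

```bash
python3 st.py
```

```text
11.35 [562.9  53.3  87.1] local [ 5.5 -1.2] F [-0.7  3.   1.6] Floc x -3.1
```

{"name": "play_rows", "arguments": {
  "commands": "0 0 0 0.08 -0.29 0 255;0 0 0 0.08 -0.29 0 255;0 0 0 0.08 -0.29 0 255;0 0 0 0.08 -0.29 0 255;0 0 0 0.07 -0.29 0 255;0 0 0 0.07 -0.29 0 255;0 0 0 0.07 -0.29 0 255;0 0 0 0.05 -0.2 0 255;0 0 0 0.03 -0.1 0 255;0 0 0 0 0 0 255;0 0 0 0 0 0 255"
}}

```text
time_s: 12.45
position: [568.7, 29.9, 86.8]
ee_rot: [[-0.969, -0.245, -0.0], [-0.245, 0.969, -0.0], [0.001, -0.0, -1.0]]
force: [1.0, 2.1, 0.4]
gripper_width: 0.5
finger_force: 0.4
```

```bash
python3 st.py
```

```text
12.45 [568.7  29.9  86.8] local [29.7 -1.2] F [1.  2.1 0.4] Floc x -1.8
```

Travel is now about 139 mm. I'll back away from the ridge, rise clear, and check.

{"name": "play_rows", "arguments": {
  "commands": "0 0 0 -0.05 0.2 0 255;0 0 0 -0.05 0.2 0 255;0 0 0 0 0 0.5 255;0 0 0 0 0 1.5 255;0 0 0 0 0 3 255;0 0 0 0 0 4 255;0 0 0 -2 0 4 255;0 0 0 -4 -1 0 255;0 0 0 -4 -2 0 255;0 0 0 -4 -3 0 255;0 0 0 -2 -2 0 255;0 0 0 0 0 0 255"
}}

```text
time_s: 13.65
position: [404.9, -47.5, 217.7]
ee_rot: [[-0.97, -0.243, 0.0], [-0.243, 0.97, 0.0], [-0.0, 0.0, -1.0]]
force: [-0.7, 0.7, -0.3]
gripper_width: 0.4
finger_force: 0.0
```

```bash
python3 st.py; python3 - <<'E'
from fit import *
p=np.load("pose.npy");o=[]
for n in("top","scene"):
    s=snapshot(n);im=cv2.resize(s["color"][:,:,::-1],None,fx=3,fy=3,interpolation=cv2.INTER_CUBIC)
    for l,z,c in [((-20,0),80,(0,0,255)),((66-65-10,0),84,(0,255,0)),((66+65,0),84,(0,255,0)),((149,0),90,(0,255,255))]:
        cv2.circle(im,tuple(int(v*3) for v in px(s,W(p,l,z))),3,c,-1)
    x,y=[int(v*3) for v in px(s,W(p,(20,0),84))]
    x=max(x-200,0);y=max(y-300,0);o.append(im[y:y+600,x:x+400])
cv2.imwrite("pics/end.png",np.hstack(o))
E
```

```text
13.65 [404.9 -47.5 217.7] local [  64.5 -179. ] F [-0.7  0.7 -0.3] Floc x -0.9
```

View pics/end.png

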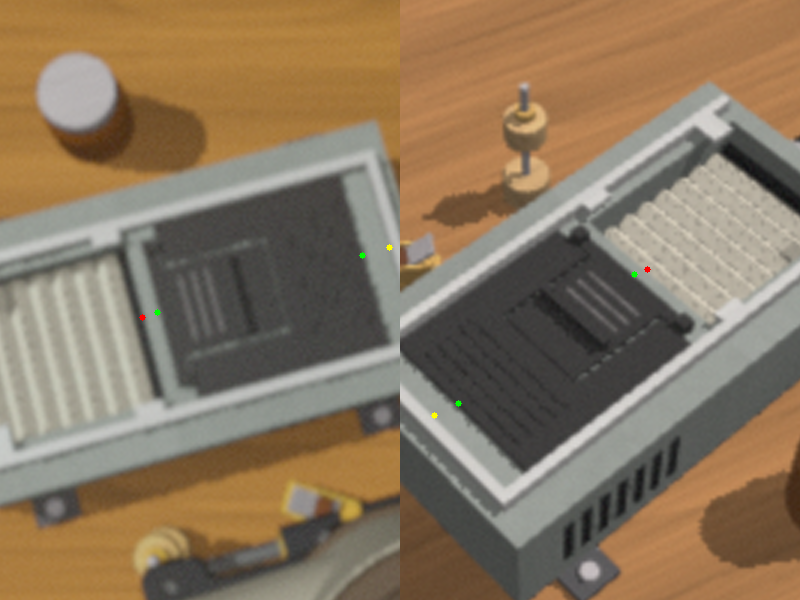

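The final picture shows the bay wholly open. The cover lies flat between the rails with its rear edge past the rim, the tab is up, and the surroundings look undisturbed.

```bash
python3 -c "
from station import ctrl
print(ctrl.job_done())"
```

```text
the job is handed in; nothing more can be done
None
```

I pressed the snap tab, pushed the cover about 139 mm along its rails and handed the job in: the last picture shows the filter bay fully open, the cover flat with its tab up and the arm clear, but no verdict came back.

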